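# Fit the riser leg and draw it up tight with its cam lock

### The job

The laptop riser lies upside down on the bench with one leg already fitted; fit the loose leg to its other end: slide it home so that its bolt and dowels go into the end of the board, then turn the cam lock clockwise by its wing, about half a turn, until its hook has drawn the leg up tight against the board. Work by feel and stop once it is tight: do not ram the leg, and do not force the cam on past tight, which crushes the wood. Leave the other things where they are and let go at the end.

Things in the scene. Friction and masses are not known exactly. Their poses are not given: they have to be found in the camera images.
- board: the riser's white laminated board, upside down and held fast to the bench: 200 (x) by 280 (y) by 24 mm thick. Origin under its centre, z up. Its end at y = +140 mm is bare and takes the loose leg; at the other end a like leg stands already fitted with its own cam closed (same wing; leave it).
- bore (a point): mouth of the bolt's slot, in the middle of the board's bare end face, 12 mm above the bench; axes as the board's. The slot is 12.5 mm wide (x), 17 mm high, bevelled, and runs along the board's y to the cam. Two dowel holes, 10.5 mm, lie 70 mm to either side of it (x), at the same height.
- cam (a joint): turn of the cam lock at the bare end, rad, growing CLOCKWISE seen from above. 0 = open: the hook's mouth faces the bare end, the wing lies along the board's x; starts within 0.2 of it. Steady drag about 0.1 N m; stays where left. It gets tight somewhere between 2.1 and 3.6 rad: the moment climbs over some 0.3 rad. 0.2 to 0.35 N m is well tight, over 0.45 crushes the wood. No stop until 4.0 rad.
- wing (a point): centre of the cam's grey wing, on the cam's upright axis, 35 mm above the bench. The wing is a finger bar 54 mm long (x, turning with the cam), 10 mm thick, 22 mm tall, standing on the board from 24 to 46 mm above the bench. The cam is a 39 mm steel disc sunk in the board, 50 mm (give or take 1) in from the bare end. Its hook catches the bolt if the leg is within 2 mm of the board.
- leg_mid (a point): centre of the loose white leg, 200 (x) by 22 (y) by 60 mm tall, about 0.2 kg, standing on the bench on its long edge; this point is 30 mm up. Its -y face carries the bolt and two dowels (8 mm thick, 18 long, at x = -70 and +70, 12 mm up) and goes against the board. Home: x = 0, y = +151 mm of the board, axes along the board's. It can be gripped across its thickness above the board's top.
- head (a point): the centre of the bolt's hammer head, an upright steel pin 10 mm thick and 14 mm tall, at the end of a 5 mm shank that stands out of the middle of the leg's -y face: 41.5 mm from that face, 12 mm above the leg's underside; axes as the leg's.
- spool: bystander: a reel of solder standing on the board, 52 mm across, 46 mm tall; origin under its centre
- module: bystander: a small circuit module lying on the board, 50 x 22 x 7 mm; origin under its centre
- driver: bystander: a screwdriver lying on the bench beyond the board; origin under its middle, x along it
- cutters: bystander: side cutters lying on the bench, 120 mm long; origin under their middle
- phone: bystander: a telephone lying on the bench, 148 x 72 x 9 mm; origin under its centre
- tin: bystander: a round tin of spare dowels, 60 mm across, 25 mm tall; origin under its centre
There are look-alikes about, which are no part of the job. Leave any pink look-alike of the part that bears cam alone.

How it is judged:
By the outcome, as a careful person would: the job done as asked, in the order asked, and still so for the second after the job is handed in, with the robot touching nothing.
It also fails if it takes over 70 s, if anything falls off the work surface, if the arm or the gripper's body presses on something with over 40 N, if the wrist force passes 120 N, or if a joint passes its speed limit or range.

### The arm

A 7-joint arm with a two-finger parallel gripper is mounted at the origin on the work surface. World frame = base frame: x ahead of the robot, y to its left, z up, the work surface at z = 0. Lengths are in m, angles in rad, forces in N, time in s.
With the tool pointing down it reaches from about 0.4 to 0.9 m from the base axis. Payload 5.5 kg.
Tool frame: the origin (TCP) lies midway between the tips of the shut fingers; the grasp point (between the pads) lies 19 mm behind it (manip.grip_depth is the distance from the TCP to the grasp point, in m); z points along the fingers, x is the direction in which the jaws open and shut, and the axes are right-handed (so a half turn about z gives the same grasp; the last joint's range is limited). The gripper opens to 92 mm and grips with 3 to 60 N. Pads are 19 mm wide; open, the fingers measure 130 mm over their backs; the gripper's body (75 mm by 190 mm) begins 47 mm behind the grasp point.
Start: joints at [-0.969, 0.501, -0.427, 1.55, 0.221, 1.138, -0.21], TCP at [0.216, 0.613, 0.193] pointing down, gripper open.
Joint ranges: [-2.88, 2.88], [-0.31, 2.03], [-1.54, 1.56], [0.2, 2.42], [-1.41, 4.55], [0.19, 2.02], [-2.57, 2.57]. Speed limits (rad/s): [2.57, 2.57, 3.14, 3.14, 3.14, 3.14, 3.14].

### API

Orientations are given as a unit quaternion [x, y, z, w].
In Python, from bench import manip, effector, viewer gives the robot as it stands. Calls block until the motion is done:
- manip.move_pose(position, orientation): joint-space move of the TCP to a pose.
- manip.servo_line(position, ori=None, vel=0.15): straight line of the TCP; ori=None keeps the orientation; vel is the mean speed in m/s.
- manip.movej(angles): joint-space move.
- effector.open_jaws() and effector.close(f_grip=None): open the fingers fully, or close them until they stop; f_grip is the grip in N (None keeps the last).
- manip.sleep(seconds).
- manip.solve_ik(position, orientation): joint angles nearest the present ones, or None.
- viewer.get_image(name): name is "side" or "top"; returns the picture (400x640x3 uint8, red, green, blue); there is no depth.
- viewer.get_calibration(name): a dict with "vfov" (degrees; the focal length in pixels is half the picture's height over the tangent of half this angle, whatever the lens; pixels are square), "cx", "cy" (the principal point, pixels), "eye" and "attitude" of the camera in the world. Camera axes: x right, y down, z forward; pixel columns grow to the right and rows downward; lengths in m; the calibration is good to about 2 mm. A picture is of the moment at which its call begins. get_calibration takes no time and is no camera call.
A pose or a line that the arm cannot do raises manip.PlanningError and nothing moves.
- manip.hand_in(): hands the job in, once; it reports no verdict.
Readings, each from a call of its own:
- manip.current_clock(): time.
- manip.current_q(): joint angles.
- manip.current_joint_velocities(): joint speeds.
- manip.current_tau(): joint torques, N m.
- manip.current_tool_pos(): TCP position.
- manip.current_tcp_rot(): TCP orientation.
- manip.current_force(): force on the tool from outside, world axes, zero at the start.
- manip.current_wrist_torque(): the same for the moment, N m.
- manip.current_finger_gap(): finger opening in m.
Only numpy, scipy, OpenCV 4.12 (cv2) and the standard library are available. Lean on these libraries where they do the work, as an engineer would, in place of code of your own. Each camera call takes 0.05 s, during which the arm holds its last target.

## Working session

There is one attempt and no reset: what is moved stays moved. The work goes in short steps, each a Python script; the robot and the scene stay as the last script left them, time stands still between calls to the robot, and variables do not carry over. Pictures are saved under pics/ and viewed, and the job is handed in when it is done.

```bash
ls; mkdir -p pics
python3 - <<'E'
from bench import manip, effector, viewer
import cv2
for n in("side","top"):
    im=viewer.get_image(n); cv2.imwrite(f"pics/{n}0.png",im[:,:,::-1]); print(viewer.get_calibration(n))
print(manip.current_clock(),manip.current_tool_pos(),manip.current_tcp_rot(),manip.current_force(),manip.current_finger_gap(),manip.grip_depth)
E
```

```text
pics
{'vfov': 51.77175946105154, 'cx': 315.40952629054044, 'cy': 203.2906860167328, 'eye': array([ 0.40718431, -0.68182586,  0.83384959]), 'attitude': array([ 0.92655303, -0.10668453,  0.03693286, -0.35882288])}
{'vfov': 44.36065377020663, 'cx': 328.02452190966585, 'cy': 197.47118712673873, 'eye': array([0.33507166, 0.02919501, 1.33087158]), 'attitude': array([ 0.71375813, -0.69533129,  0.06553669, -0.05261812])}
0.1 [0.21582575 0.6123726  0.19186435] [ 8.16191908e-01  5.77780208e-01 -7.51128419e-04  4.86296826e-04] [0.62547851 0.12165592 0.22978021] 0.09190582887694397 0.0188
```

View pics/top0.png

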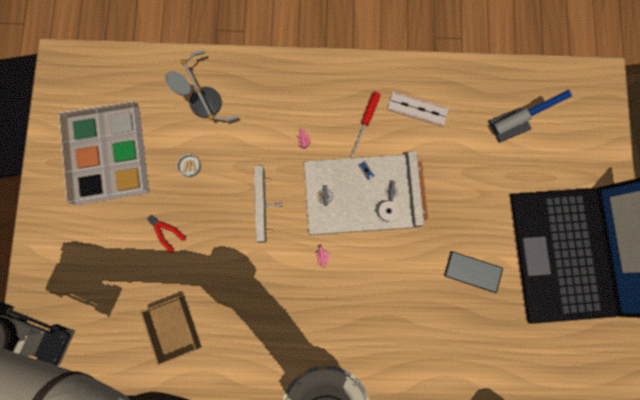

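View pics/side0.png

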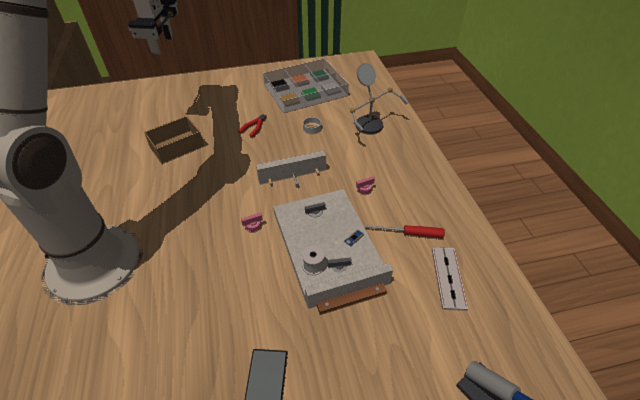

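```bash
cat > h.py <<'E'
import numpy as np, cv2
from scipy.spatial.transform import Rotation as R
from bench import manip, effector, viewer
def cam(n):
    c=viewer.get_calibration(n); f=200/np.tan(np.radians(c['vfov'])/2)
    return f,c['cx'],c['cy'],np.array(c['eye']),R.from_quat(c['attitude']).as_matrix()
def ray(n,uv,z):
    f,cx,cy,e,M=cam(n); d=M@np.array([(uv[0]-cx)/f,(uv[1]-cy)/f,1]); return e+d*(z-e[2])/d[2]
def proj(n,p):
    f,cx,cy,e,M=cam(n); q=M.T@(np.array(p)-e); return np.array([cx+f*q[0]/q[2],cy+f*q[1]/q[2]])
def tri(uvs): # dict name->uv
    A=np.zeros((3,3));b=np.zeros(3)
    for n,uv in uvs.items():
        f,cx,cy,e,M=cam(n); d=M@np.array([(uv[0]-cx)/f,(uv[1]-cy)/f,1]); d/=np.linalg.norm(d)
        P=np.eye(3)-np.outer(d,d);A+=P;b+=P@e
    return np.linalg.solve(A,b)
def crop(n,x0,y0,w,h,s,out):
    im=viewer.get_image(n)[:,:,::-1]; cv2.imwrite(out,cv2.resize(im[y0:y0+h,x0:x0+w],None,fx=s,fy=s,interpolation=cv2.INTER_CUBIC))
E
python3 - <<'E'
from h import *
crop("top",240,140,200,140,4,"pics/top1.png")
crop("side",230,130,200,150,4,"pics/side1.png")
print(cam("top")[4],cam("side")[4])
E
```

```text
[[ 0.02443867 -0.98569989  0.16672874]
 [-0.99949356 -0.02749145 -0.0160262 ]
 [ 0.02038063 -0.16625264 -0.98587255]] [[ 0.97450875 -0.17119304  0.1450022 ]
 [-0.22420246 -0.71972911  0.65705652]
 [-0.0081212  -0.67281718 -0.73976421]]
```

View pics/top1.png

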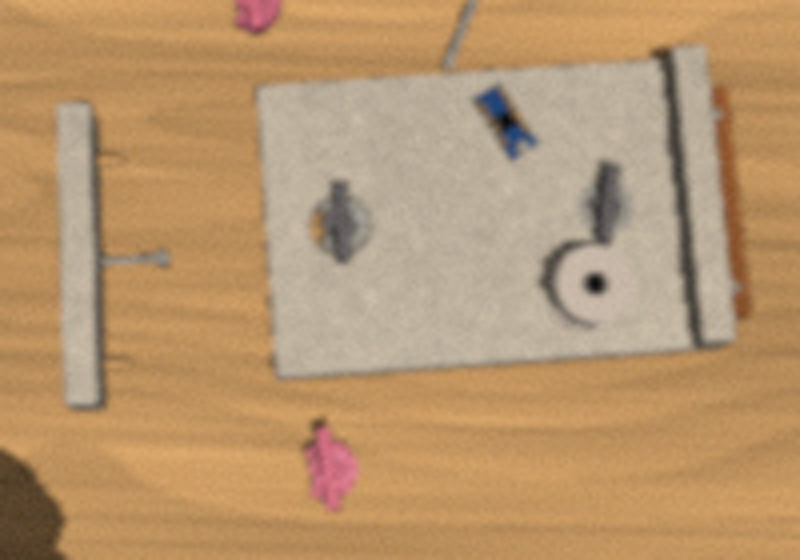

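View pics/side1.png

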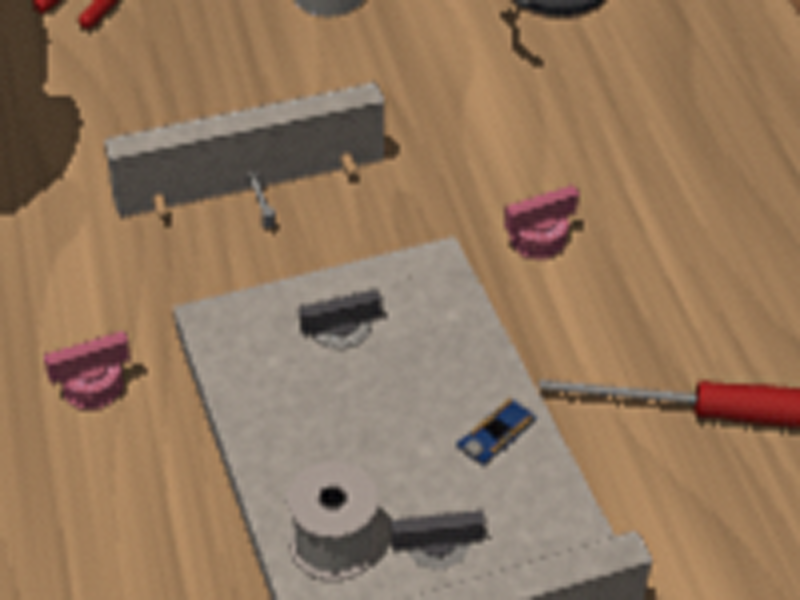

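Run:
```python
from h import *
im=np.mean([viewer.get_image("top").astype(float) for _ in range(3)],0).astype(np.uint8)
np.save("top.npy",im); ims=np.mean([viewer.get_image("side").astype(float) for _ in range(3)],0).astype(np.uint8); np.save("side.npy",ims)
def rects(n,im,vmin):
    hsv=cv2.cvtColor(im,cv2.COLOR_RGB2HSV)
    m=((hsv[:,:,1]<70)&(hsv[:,:,2]>vmin)).astype(np.uint8)*255
    m[:, :230]=0; m[:,450:]=0
    cs,_=cv2.findContours(m,cv2.RETR_EXTERNAL,cv2.CHAIN_APPROX_NONE)
    for c in cs:
        if cv2.contourArea(c)>300:
            ap=cv2.approxPolyDP(c,3,True)[:,0]; print(n,cv2.contourArea(c),ap.tolist(),cv2.minAreaRect(c)); 
    return m
for v in(110,140):
  print(v);m=rects("top",im,v)
for v in (110,140): m2=rects("side",ims,v)
cv2.imwrite("pics/m.png",np.vstack([m,m2])[:, 100:600][:600*1])
# line-fit edges: rows across leg and bare end
hsv=cv2.cvtColor(im,cv2.COLOR_RGB2HSV)
print(hsv[190,250:275].tolist()); print(hsv[210,300:316].tolist())
```

```text
110
top 371.5 [[346, 371], [350, 376], [343, 387], [350, 398], [365, 399], [363, 387]] ((352.7307434082031, 386.84613037109375), (33.83671188354492, 16.91835594177246), 56.3099365234375)
top 588.0 [[255, 166], [256, 239], [264, 241], [263, 207], [281, 203], [263, 204], [262, 166]] ((267.9046936035156, 203.28448486328125), (75.20604705810547, 26.19651985168457), 88.53119659423828)
top 7322.0 [[404, 155], [304, 162], [309, 233], [413, 226]] ((358.4384765625, 194.10769653320312), (73.27423095703125, 104.61357116699219), 86.05481719970703)
top 566.5 [[408, 152], [418, 226], [423, 223], [419, 168], [415, 152]] ((416.1683349609375, 188.68316650390625), (74.62779235839844, 9.751363754272461), 84.2894058227539)
top 965.5 [[392, 92], [388, 109], [443, 124], [447, 108]] ((417.49102783203125, 108.68597412109375), (58.4511833190918, 18.369853973388672), 16.798372268676758)
140
top 526.5 [[262, 166], [254, 168], [258, 241], [264, 238]] ((258.9425964355469, 203.43215942382812), (75.05438232421875, 8.302352905273438), 88.40885925292969)
top 7308.5 [[404, 155], [304, 162], [309, 233], [411, 227]] ((
[... 1613 characters left out ...]
8), (99.62006378173828, 90.83871459960938), 70.12782287597656)
[[16, 129, 178], [16, 132, 176], [15, 131, 177], [16, 122, 175], [16, 89, 174], [17, 58, 176], [17, 46, 188], [17, 44, 191], [18, 46, 189], [19, 43, 190], [18, 44, 190], [17, 42, 188], [18, 45, 165], [15, 43, 120], [17, 86, 113], [16, 122, 146], [16, 131, 177], [16, 134, 187], [16, 130, 185], [17, 133, 184], [16, 127, 189], [16, 131, 187], [16, 128, 187], [17, 134, 187], [16, 132, 186]]
[[16, 133, 186], [16, 133, 184], [16, 132, 185], [16, 132, 187], [17, 132, 186], [16, 128, 187], [16, 116, 187], [16, 79, 190], [18, 47, 190], [17, 41, 191], [18, 43, 189], [18, 40, 190], [19, 43, 190], [18, 43, 192], [17, 44, 193], [19, 44, 195]]
```

```bash
cat >> h.py <<'E'
from scipy.ndimage import map_coordinates
def edge(ch,a,b,half=4,trim=0.1,n=40):
    """strongest gradient along perpendicular profiles -> line (p,d)"""
    a=np.array(a,float);b=np.array(b,float);d=(b-a)/np.linalg.norm(b-a);nn=np.array([-d[1],d[0]])
    t=np.arange(-half,half+.01,.25);pts=[]
    for s in np.linspace(trim,1-trim,n):
        c=a+s*(b-a);P=c+t[:,None]*nn
        g=np.abs(np.gradient(map_coordinates(ch,[P[:,1],P[:,0]],order=1)))
        g=np.convolve(g,np.ones(5)/5,'same');g[:3]=0;g[-3:]=0
        k=g.argmax(); w=g[max(k-6,0):k+7]; pts.append(c+nn*(w*t[max(k-6,0):k+7]).sum()/w.sum())
    pts=np.array(pts,np.float32)
    v=cv2.fitLine(pts,cv2.DIST_HUBER,0,.01,.01).ravel()
    return v[2:],v[:2]
def inter(l1,l2):
    s=np.linalg.solve(np.array([l1[1],-l2[1]]).T,l2[0]-l1[0]); return l1[0]+s[0]*l1[1]
E
cat > meas.py <<'E'
from h import *
im=np.load("top.npy");hsv=cv2.cvtColor(im,cv2.COLOR_RGB2HSV).astype(float);S=hsv[:,:,1];V=hsv[:,:,2]
ims=np.load("side.npy");hs=cv2.cvtColor(ims,cv2.COLOR_RGB2HSV).astype(float);Ss=hs[:,:,1];Vs=hs[:,:,2]
e1=edge(S,(304.5,162),(309,234));up=edge(S,(305,161.5),(400,155.5));lo=edge(S,(310,234),(410,227.5))
cA,cB=inter(e1,up),inter(e1,lo)
print("board px",cA,cB)
A,B=ray("top",cA,.024),ray("top",cB,.024);print("top A,B",A,B,np.linalg.norm(A-B))
s1=edge(Vs,(274,208),(344,190),half=3);s2=edge(Ss,(345,190),(381,263),half=3);s3=edge(Vs,(274,209),(304,290),half=3)
sA,sB=inter(s1,s2),inter(s1,s3);print("side px",sA,sB)
A2,B2=ray("side",sA,.024),ray("side",sB,.024);print("side A,B",A2,B2,np.linalg.norm(A2-B2))
print("tri",tri({"top":cA,"side":sA}),tri({"top":cB,"side":sB}))
for nm,l,n in(("end",e1,"top"),("up",up,"top"),("lo",lo,"top"),("send",s1,"side"),("s2",s2,"side"),("s3",s3,"side")):
    p,q=ray(n,l[0],.024),ray(n,l[0]+20*l[1],.024);print(nm,np.degrees(np.arctan2(*(q-p)[1::-1])))
# leg
L=edge(S,(254.5,167),(257,240));Rr=edge(V,(262.5,167),(264.5,240),half=3);T=edge(S,(254.5,166),(262.5,165.5),half=3,trim=.2);Bo=edge(S,(257,241.5),(264,241),half=3,trim=.2)
C=[inter(L,T),inter(Rr,T),inter(Rr,Bo),inter(L,Bo)];print("leg px",np.round(C,1).tolist())
W=np.array([ray("top",c,.06) for c in C]);print(W,"mid",W.mean(0),"len",np.linalg.norm(W[0]-W[3]),np.linalg.norm(W[1]-W[2]),"th",np.linalg.norm(W[0]-W[1]),np.linalg.norm(W[2]-W[3]))
for nm,l in(("L",L),("R",Rr)):
    p,q=ray("top",l[0],.06),ray("top",l[0]+20*l[1],.06);print(nm,np.degrees(np.arctan2(*(q-p)[1::-1])))
# side leg top face
a=edge(Ss,(257,164.5),(325,150.5),half=3);b=edge(Vs,(258,169),(325,154.5),half=3)
for nm,l in(("back",a),("front",b)):
    p,q=ray("side",l[0],.06),ray("side",l[0]+20*l[1],.06);print(nm,p,np.degrees(np.arctan2(*(q-p)[1::-1])))
    # compare to top's: signed dist of W edge
# yaw-based frames
E
python3 meas.py
```

```text
board px [303.40094 160.87971] [308.35645 234.61177]
top A,B [0.65562326 0.07773283 0.024     ] [0.45424263 0.0579209  0.024     ] 0.2023528418376289
side px [344.0993  189.94409] [271.7806  206.93317]
side A,B [0.65331811 0.06740448 0.024     ] [0.45103239 0.05145706 0.024     ] 0.20291336137475627
tri [0.65764604 0.07820509 0.01245637] [0.45314223 0.05799873 0.01701377]
end -174.3813233025281
up -84.41108891316597
lo -84.505038128175
send 4.50762159816377
s2 -84.49665232894452
s3 -83.68210949058579
leg px [[253.60000610351562, 165.3000030517578], [261.8999938964844, 164.6999969482422], [263.70001220703125, 241.89999389648438], [255.3000030517578, 241.5]]
[[0.63092803 0.20786131 0.06      ]
 [0.63306561 0.18600069 0.06      ]
 [0.42916006 0.17170118 0.06      ]
 [0.42953184 0.1932751  0.06      ]] mid [0.53067139 0.18970957 0.06      ] len 0.20192370301740672 0.2044063417318748 th 0.02196487241573241 0.021577120614297274
L -175.857583735971
R -175.9885334409398
back [0.52706266 0.19454356 0.06      ] 4.137419214358171
front [0.52342094 0.17229261 0.06      ] 4.076904271906933
```

Grey wing A at top px (325,195) sits near the bare end, grey wing B at (392,190) at the fitted end. Pink look-alikes are at (303,139) and (323,257). A is the cam, since it is grey and about 50 mm from the bare end next to the loose leg at (260,204). The crops above confirm this. The top view's sizes agree with the given ones to 1%. The side view differs by about 7 mm in y, so I'll work relative to one camera (top) and correct by feel.

I'll grip the leg 48 mm off-centre so that the open fingers clear the wing.

```bash
cat >> h.py <<'E'
def quat(yaw): # tool down, jaw axis at yaw (deg)
    a=np.radians(yaw)/2; return np.array([np.cos(a),np.sin(a),0,0])
def st(t=""):
    print(t,"t%.2f"%manip.current_clock(),"p",np.round(manip.current_tool_pos(),4),"F",np.round(manip.current_force(),2),"M",np.round(manip.current_wrist_torque(),3),"gap %.4f"%manip.current_finger_gap())
E
python3 - <<'E'
from h import *
u=np.array([np.cos(np.radians(4.05)),np.sin(np.radians(4.05))])
g=np.array([.5305,.1865])-.048*u; print(g)
q=quat(94.05)
manip.move_pose([*g,.14],q);print(manip.current_q());st("above")
im=viewer.get_image("top");cv2.imwrite("pics/t2.png",cv2.resize(im[90:300,190:450,::-1],None,fx=3,fy=2.8))
im=viewer.get_image("side");cv2.imwrite("pics/s2.png",cv2.resize(im[50:250,180:440,::-1],None,fx=3,fy=3))
E
```

```text
[0.48261987 0.1831099 ]
[-0.13815089  0.31315167 -0.32936492  1.93729215  0.12588953  0.9101458
  1.11299524]
above t2.34 p [0.4826 0.1844 0.1402] F [ 0.54  0.4  -0.17] M [0.033 0.01  0.034] gap 0.0919
```

View pics/t2.png

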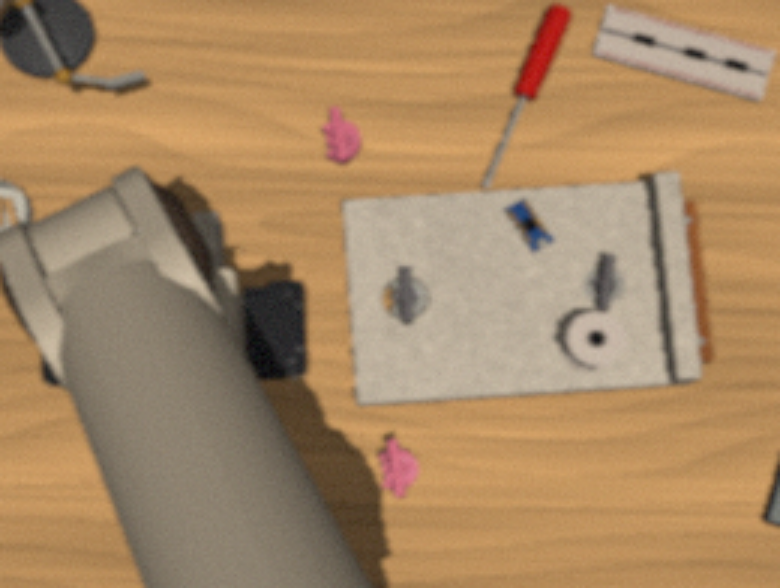

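View pics/s2.png

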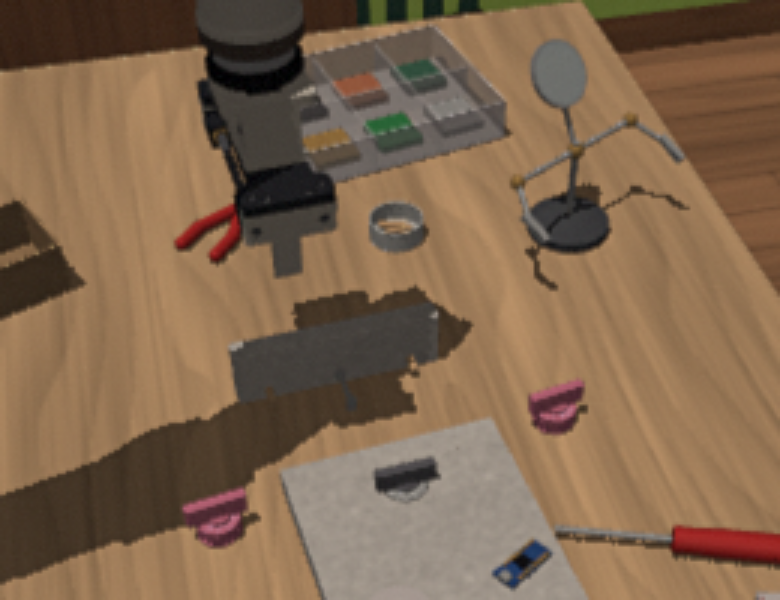

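Run:
```python
from h import *
p=np.array([.4826,.1844,.1402]);j=np.array([np.cos(np.radians(94.05)),np.sin(np.radians(94.05)),0])
print(proj("side",p-.065*j),proj("side",p-.046*j))
# relative leg/board in side view with S/V edges
exec(open("meas.py").read().split("print(\"board px\"")[0])
for ch,nm in((Ss,"S"),(Vs,"V")):
    for h in(2.5,4):
        s1=edge(ch,(273,207),(343.5,189.5),half=h);s2=edge(ch,(344,190),(381,263),half=h);s3=edge(ch,(273,208),(304,292),half=h)
        A,B=[ray("side",inter(s1,k),.024) for k in(s2,s3)];print(nm,h,A,B,np.linalg.norm(A-B),np.degrees(np.arctan2(*(A-B)[1::-1])),inter(s1,s2),inter(s1,s3))
I=cv2.resize(ims[140:220,245:365,::-1],None,fx=6,fy=6,interpolation=cv2.INTER_NEAREST);cv2.imwrite("pics/sz.png",I)
```

```text
[277.74578848 154.76504589] [276.02651028 150.12739907]
S 2.5 [0.65310157 0.07250021 0.024     ] [0.45108049 0.05279181 0.024     ] 0.20298014703878334 5.571923277878386 [343.52164 188.65958] [271.72046 206.56323]
S 4 [0.65249588 0.07302746 0.024     ] [0.45113256 0.05329641 0.024     ] 0.20232770000482794 5.59639397933911 [343.25696 188.5624 ] [271.71045 206.42133]
V 2.5 [0.65645101 0.06609376 0.024     ] [0.45112618 0.05358207 0.024     ] 0.20570568042822235 3.487068710377906 [345.33398 190.08817] [271.69135 206.34337]
V 4 [0.6594812  0.06643734 0.024     ] [0.45030909 0.05364712 0.024     ] 0.20956278519577545 3.49909979555476 [346.36774 189.8159 ] [271.38132 206.37881]
```

View pics/sz.png

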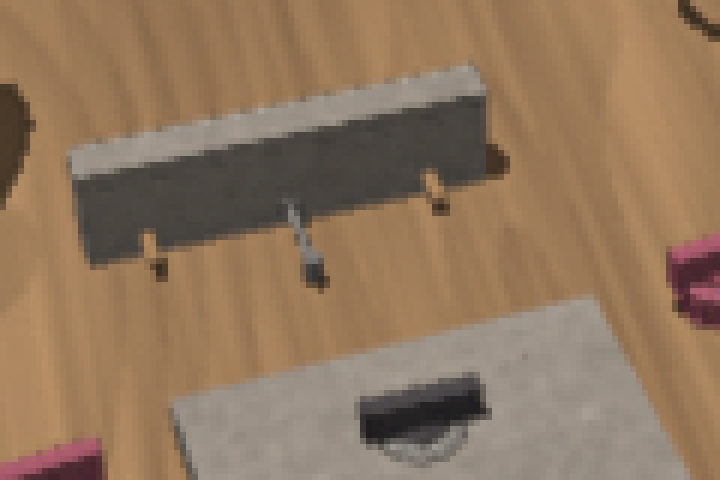

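Run:
```python
from h import *
im=viewer.get_image("side");np.save("s2.npy",im)
p=manip.current_tool_pos();M=R.from_quat(manip.current_tcp_rot()).as_matrix();print(p,M)
I=cv2.resize(im[60:200,220:360,::-1],None,fx=4,fy=4,interpolation=cv2.INTER_NEAREST)
for k,(dx,dz) in enumerate([(-.046,0),(-.065,0),(.046,0),(.065,0),(0,0),(.065,-.066),(.095,-.066),(-.095,-.066)]):
    for s in(-.0095,.0095):
        u,v=proj("side",p+M@[dx,s,dz]);cv2.circle(I,(int((u-220+.5)*4),int((v-60+.5)*4)),3,[(0,0,255),(0,255,0),(255,0,0),(255,255,0),(255,0,255),(0,255,255),(0,255,255),(255,255,255)][k],-1)
cv2.imwrite("pics/s3.png",I)
print(ray("side",(256.7,169.7),.06),ray("side",(260.3,184.2),.0))
print(ray("side",(245+485/6,140+95/6),.06),ray("side",(245+485/6,140+183/6),.0))
```

```text
[0.48245577 0.18428176 0.14009124] [[-7.23661106e-02  9.97378127e-01  1.37065776e-04]
 [ 9.97378043e-01  7.23660439e-02  4.41592834e-04]
 [ 4.30516125e-04  1.68662751e-04 -9.99999893e-01]]
[0.42997348 0.16432251 0.06      ] [4.33850156e-01 1.67181299e-01 1.11022302e-16]
[0.62837438 0.17585153 0.06      ] [ 6.29810464e-01  1.79002780e-01 -1.11022302e-16]
```

View pics/s3.png

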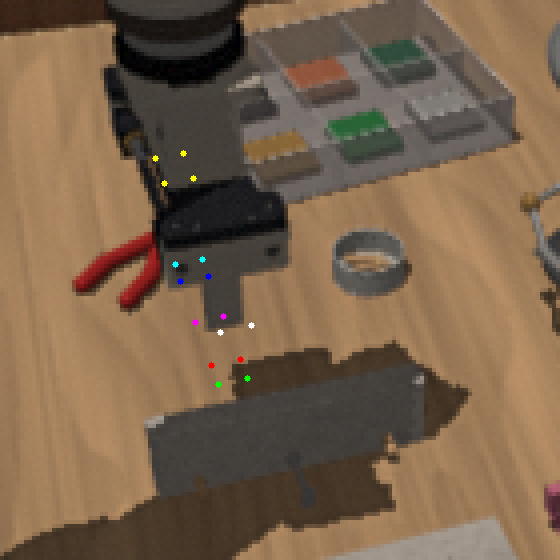

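Run:
```python
from h import *
print(tri({"top":(291.7,191.1),"side":(291.4,118)}),tri({"top":(291.2,225),"side":(220+162/4,60+241/4)}))
print(ray("side",(275.5,141.5),.14), ray("top",(291.7,191),.2))
```

```text
[0.52548899 0.09220328 0.26702327] [0.45226712 0.09014282 0.27408178]
[0.49015254 0.17357009 0.14      ] [0.53930329 0.09616771 0.2       ]
```

Run:
```python
from h import *
p=manip.current_tool_pos()
g=[.4826,.1831]
manip.servo_line([*g,.060],vel=.1);st()
manip.servo_line([*g,.034],vel=.05);st("down")
effector.close(f_grip=25);st("closed")
im=viewer.get_image("side");cv2.imwrite("pics/s4.png",cv2.resize(im[80:270,220:400,::-1],None,fx=4,fy=3.1*4/3.1/1.3))
```

```text
t3.44 p [0.4831 0.1834 0.0605] F [0.61 0.04 0.01] M [0.007 0.073 0.029] gap 0.0917
down t4.11 p [0.4825 0.1831 0.0338] F [-0.08 -0.02 -0.34] M [0.059 0.009 0.035] gap 0.0923
closed t5.55 p [0.4826 0.1831 0.034 ] F [0.12 0.41 0.89] M [-0.042  0.039  0.019] gap 0.0006
```

View pics/s4.png

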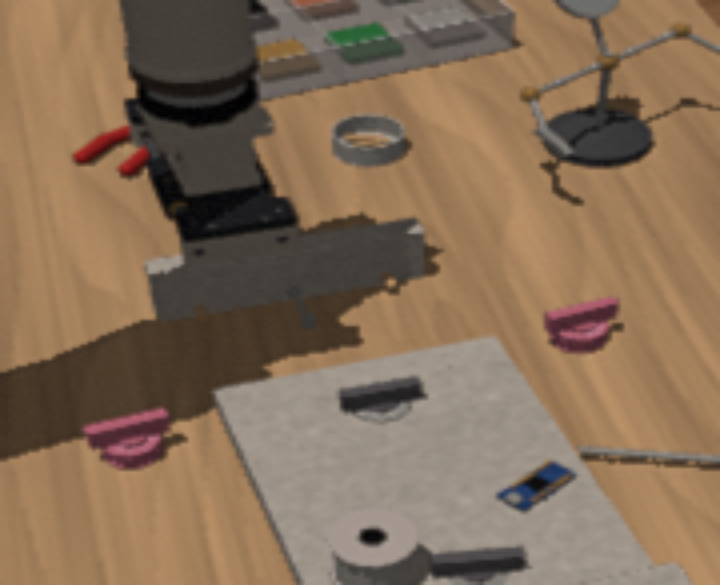

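Run:
```python
from h import *
im=viewer.get_image("side");I=cv2.resize(im[80:220,230:360,::-1],None,fx=4.2,fy=4.2,interpolation=cv2.INTER_CUBIC)
p=manip.current_tool_pos();M=R.from_quat(manip.current_tcp_rot()).as_matrix()
for (q,c) in(((0,0,0),(0,0,255)),((0,0,-.066),(0,255,0)),((-.095,0,-.066),(255,0,0)),((-.095,0,-.130),(255,255,0))):
    u,v=proj("side",p+M@q);cv2.circle(I,(int((u-230+.5)*4.2),int((v-80+.5)*4.2)),4,c,-1)
T=viewer.get_image("top");J=cv2.resize(T[120:270,220:350,::-1],None,fx=3.9,fy=3.9,interpolation=cv2.INTER_CUBIC)
for (q,c) in(((0,0,0),(0,0,255)),((0,0,-.066),(0,255,0)),((-.095,0,-.066),(255,0,0)),((-.095,0,-.130),(255,255,0))):
    u,v=proj("top",p+M@q);cv2.circle(J,(int((u-220+.5)*3.9),int((v-120+.5)*3.9)),4,c,-1)
cv2.imwrite("pics/s5.png",I);cv2.imwrite("pics/t5.png",J)
```

```text
(no output)
```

View pics/s5.png

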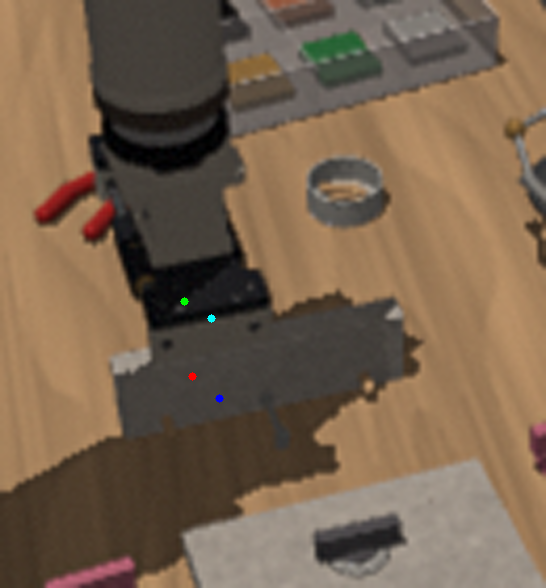

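View pics/t5.png

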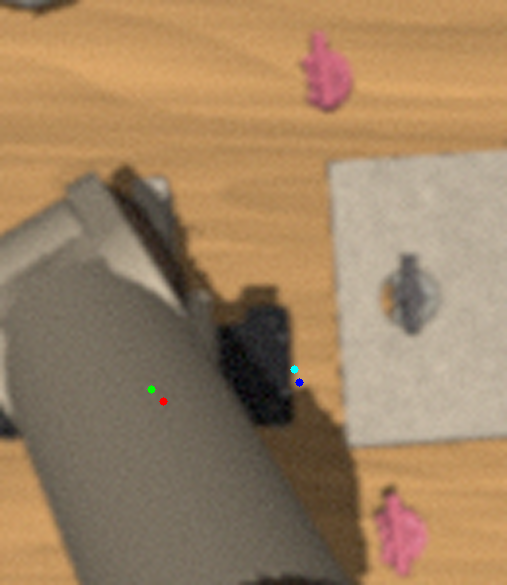

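Run:
```python
from h import *
im=np.mean([viewer.get_image("side").astype(float) for _ in range(3)],0)[125:195,250:340,::-1]
I=np.clip((im-20)*2.6,0,255).astype(np.uint8);cv2.imwrite("pics/s6.png",cv2.resize(I,None,fx=8,fy=8,interpolation=cv2.INTER_CUBIC));st()
```

```text
t5.85 p [0.4826 0.1831 0.034 ] F [ 0.63 -0.3   0.24] M [0.005 0.081 0.051] gap 0.0006
```

View pics/s6.png

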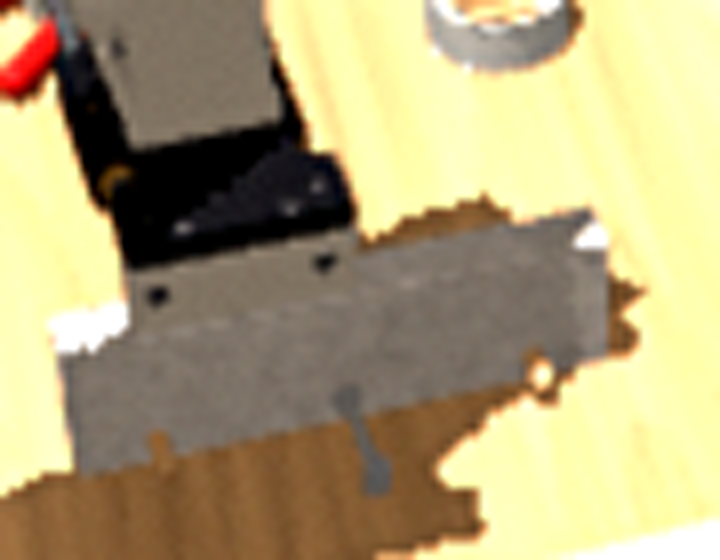

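The gripper shut on nothing (gap 0.6 mm). In the side view it looks about 10 px higher than its reported z would put it. I'll probe downwards with the shut fingers to find where the leg's top really is.

Run:
```python
from h import *
g=[.4826,.1831]
f0=np.mean([manip.current_force() for _ in range(5)],0)
z=.034
while z>.004:
    z-=.002; manip.servo_line([*g,z],vel=.04)
    f=np.mean([manip.current_force() for _ in range(3)],0)-f0
    if abs(f[2])>2.5 or np.linalg.norm(f[:2])>4: break
print(z,f);st()
```

```text
0.025999999999999995 [-1.48562478  0.12708302  4.79359574]
 t6.85 p [0.483  0.1833 0.0264] F [-0.86 -0.18  5.03] M [-0.059  0.229  0.01 ] gap 0.0006
```

Contact came at a reported z of 0.0265, where the leg's top is at 0.060. The real tips are therefore about 33 mm higher than reported, which matches the side view. I'll apply that offset.

Run:
```python
from h import *
g=[.4826,.1831]
manip.servo_line([*g,.05],vel=.1)
effector.open_jaws()
f0=np.mean([manip.current_force() for _ in range(5)],0)
for z in (.028,.02,.014,.009,.004):
    manip.servo_line([*g,z],vel=.05)
    f=np.mean([manip.current_force() for _ in range(3)],0)-f0
    if abs(f[2])>3: print("contact",z,f);break
st()
effector.close(f_grip=25);st("closed")
im=viewer.get_image("side");cv2.imwrite("pics/s7.png",cv2.resize(np.clip((im[110:230,240:370,::-1]-10.)*1.8,0,255),None,fx=5,fy=4.9))
```

```text
t10.37 p [0.4822 0.183  0.0036] F [ 0.22  0.25 -0.13] M [ 0.04  -0.001 -0.008] gap 0.0917
closed t11.45 p [0.4827 0.1833 0.004 ] F [-0.23  0.53  0.07] M [0.071 0.054 0.087] gap 0.0216[ WARN:0@6.863] global loadsave.cpp:1063 imwrite_ Unsupported depth image for selected encoder is fallbacked to CV_8U.
```

View pics/s7.png

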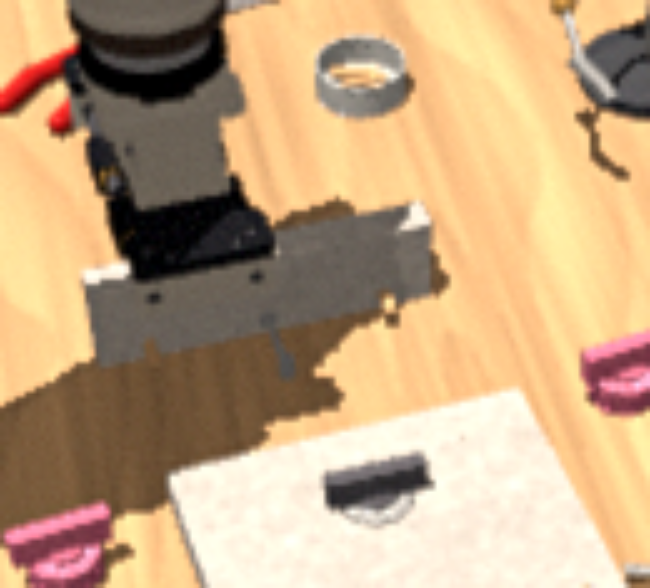

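```bash
cat >> h.py <<'E'
E0=np.array([.5535,.0653]);YB=5.55
uB=np.array([np.cos(np.radians(YB)),np.sin(np.radians(YB))]);vB=np.array([-uB[1],uB[0]])
E
python3 - <<'E'
from h import *
t=E0+.071*vB-.0475*uB
manip.servo_line([*t,.004],ori=quat(95.45),vel=.06);st()
print(R.from_quat(manip.current_tcp_rot()).as_matrix()[:,0])
im=np.mean([viewer.get_image("side").astype(float) for _ in range(3)],0);np.save("s8.npy",im)
I=np.clip((im[130:230,250:370,::-1]-10.)*1.5,0,255).astype(np.uint8);cv2.imwrite("pics/s8.png",cv2.resize(I,None,fx=6,fy=6,interpolation=cv2.INTER_CUBIC))
im=np.mean([viewer.get_image("top").astype(float) for _ in range(2)],0);np.save("t8.npy",im);cv2.imwrite("pics/t8.png",cv2.resize(im[130:260,230:370,::-1].astype(np.uint8),None,fx=5,fy=4.5))
E
```

```text
t12.56 p [0.4997 0.1304 0.004 ] F [ 1.   -2.12  1.84] M [-0.447 -0.192  0.033] gap 0.0221
[-0.09440435  0.99553334 -0.00109049]
```

View pics/s8.png

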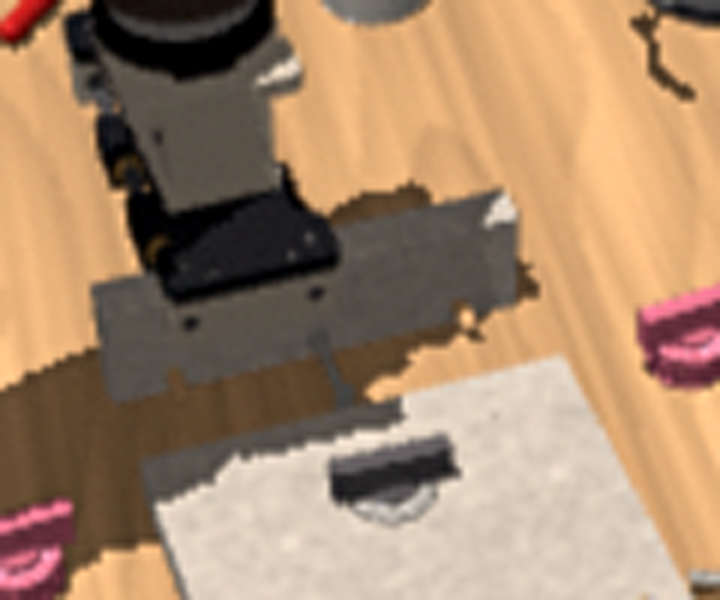

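View pics/t8.png

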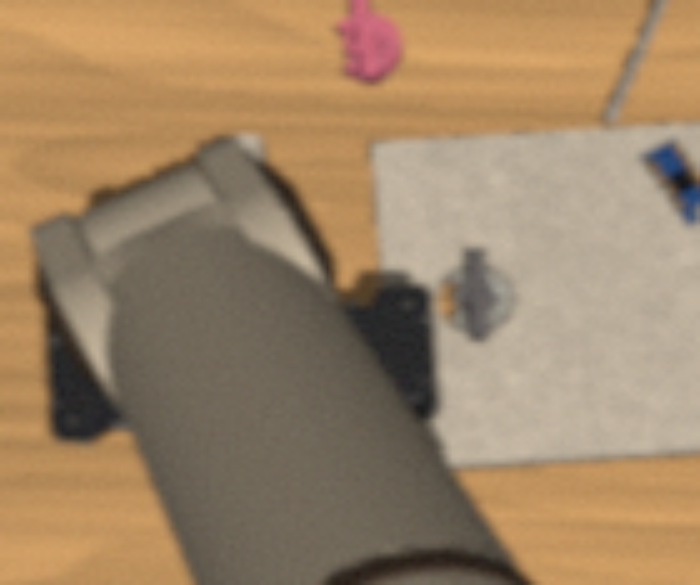

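Run:
```python
from h import *
im=np.load("s8.npy").astype(np.uint8);S=cv2.cvtColor(im,cv2.COLOR_RGB2HSV)[:,:,1].astype(float)
c=lambda x,y:(250+x/6-.4,130+y/6-.4)
bt=edge(S,c(116,402),c(517,300),half=2.5,trim=.05)
l=edge(S,c(95,300),c(114,398),half=2.5);r=edge(S,c(517,225),c(518,298),half=2.5)
pl,pr=inter(bt,l),inter(bt,r);L,Rr=ray("side",pl,0),ray("side",pr,0)
print(pl,pr,L,Rr,np.linalg.norm(L-Rr),np.degrees(np.arctan2(*(Rr-L)[1::-1])))
m=((L+Rr)/2)[:2];Es=np.array([.5519,.0629]) # side camera board end mid
d=m-Es;print("u,v of face centre rel bore (mm)",1e3*d@uB,1e3*d@vB)
# head
h=ray("side",c(352,395),.012)[:2];print("head u,v",1e3*(h-Es)@uB,1e3*(h-Es)@vB)
# old images: same method
im=np.load("side.npy");S=cv2.cvtColor(im,cv2.COLOR_RGB2HSV)[:,:,1].astype(float)
c=lambda x,y:(245+x/6-.4,140+y/6-.4)
bt=edge(S,c(92,265),c(488,180),half=2.5,trim=.05);l=edge(S,c(72,182),c(91,263),half=2.5);r=edge(S,c(486,95),c(488,145),half=2.5)
pl,pr=inter(bt,l),inter(bt,r);L,Rr=ray("side",pl,0),ray("side",pr,0);m=((L+Rr)/2)[:2];d=m-Es
print("start:",L,Rr,np.linalg.norm(L-Rr),np.degrees(np.arctan2(*(Rr-L)[1::-1])),1e3*d@uB,1e3*d@vB)
```

```text
[267.57324 197.1838 ] [335.7441 180.4075] [0.44657441 0.11185745 0.        ] [0.647546   0.13202894 0.        ] 0.20198135776278342 5.731574197061421
u,v of face centre rel bore (mm) 0.8932214520175504 59.234490250757126
head u,v 5.582473342850447 17.71589179365917
start: [0.43034376 0.16963446 0.        ] [0.62959657 0.18433867 0.        ] 0.19979463270481346 4.220591560568169 -10.79321912354636 115.67267294915582
```

Run:
```python
from h import *
a=np.radians(4.1);ul=np.array([np.cos(a),np.sin(a)])
h=ray("top",(240+165/4-.4,140+258/4-.4),.012)[:2];print("top head along leg from mid",1e3*(h-[.5307,.1897])@ul)
h=ray("side",(245+314/6-.4,140+268/6-.4),.012)[:2];print("side",1e3*(h-[.52997,.17699])@ul)
```

```text
top head along leg from mid 1.698125085180789
side 0.6149605595683347
```

```bash
cat >> h.py <<'E'
def F3(n=4):
    return np.mean([manip.current_force() for _ in range(n)],0)
def uvz(): 
    p=manip.current_tool_pos(); d=p[:2]-E0; return 1e3*d@uB,1e3*d@vB,p[2]
E
python3 - <<'E'
from h import *
off=-.0475
d=.071
while d>.040:
    d-=.003; manip.servo_line([*(E0+d*vB+off*uB),.004],ori=quat(95.45),vel=.05)
    f=F3(); fu,fv=f[:2]@uB,f[:2]@vB
    print("%.3f"%d,"fu %.1f fv %.1f fz %.1f"%(fu,fv,f[2]),"uv %.1f %.1f"%uvz()[:2],"Mz %.2f"%manip.current_wrist_torque()[2])
    if fv>7 or abs(fu)>7: break
st()
E
```

```text
0.068 fu 0.5 fv 1.0 fz 2.2 uv -47.4 68.7 Mz 0.09
0.065 fu -0.9 fv 1.6 fz 2.4 uv -47.6 65.3 Mz 0.11
0.062 fu 0.6 fv 1.6 fz 2.5 uv -47.5 61.8 Mz 0.14
0.059 fu -0.1 fv 1.2 fz 3.0 uv -47.4 58.6 Mz 0.05
0.056 fu 1.1 fv 1.9 fz 2.6 uv -47.4 55.6 Mz 0.12
0.053 fu -0.0 fv 1.5 fz 3.4 uv -47.4 52.7 Mz 0.13
0.050 fu 0.3 fv 2.0 fz 3.7 uv -47.4 49.7 Mz 0.09
0.047 fu 0.3 fv 1.9 fz 3.9 uv -47.4 46.6 Mz 0.07
0.044 fu 0.6 fv 2.2 fz 5.5 uv -47.5 43.7 Mz 0.17
0.041 fu -0.4 fv 1.3 fz 5.0 uv -47.4 40.7 Mz 0.10
0.038 fu 0.4 fv 1.9 fz 4.6 uv -47.4 37.7 Mz 0.12
 t15.56 p [0.5026 0.0982 0.004 ] F [0.19 1.92 4.56] M [0.605 0.1   0.123] gap 0.0218
```

Run:
```python
from h import *
off=-.0475
d=.038
while d>.004:
    d-=.002 if d>.017 else .001; manip.servo_line([*(E0+d*vB+off*uB),.0044],ori=quat(95.45),vel=.04)
    f=F3(); fu,fv=f[:2]@uB,f[:2]@vB
    print("%.3f"%d,"fu %.1f fv %.1f fz %.1f"%(fu,fv,f[2]),"uv %.1f %.1f"%uvz()[:2],"Mz %.2f"%manip.current_wrist_torque()[2])
    if fv>6 or abs(fu)>7: break
st()
im=viewer.get_image("side");cv2.imwrite("pics/s9.png",cv2.resize(np.clip((im[140:230,250:370,::-1]-10.)*1.6,0,255).astype(np.uint8),None,fx=6,fy=6,interpolation=cv2.INTER_CUBIC))
```

```text
0.036 fu 0.6 fv 0.8 fz 1.4 uv -48.2 34.9 Mz 0.12
0.034 fu -0.7 fv -0.0 fz -0.3 uv -48.0 33.4 Mz 0.06
0.032 fu -0.3 fv -0.5 fz -1.2 uv -47.9 31.5 Mz -0.09
0.030 fu 0.1 fv -0.5 fz -1.6 uv -47.7 29.7 Mz -0.06
0.028 fu -0.4 fv 1.1 fz -1.7 uv -47.6 27.7 Mz -0.01
0.026 fu 0.0 fv -0.5 fz -0.6 uv -47.5 25.8 Mz -0.05
0.024 fu 0.0 fv -0.5 fz -1.0 uv -47.5 23.8 Mz -0.07
0.022 fu -0.5 fv 0.1 fz -1.2 uv -47.5 21.8 Mz -0.02
0.020 fu -0.4 fv 0.1 fz -1.4 uv -47.5 19.8 Mz -0.01
0.018 fu -0.6 fv -0.4 fz -2.1 uv -47.5 17.8 Mz -0.03
0.016 fu 0.3 fv 0.0 fz -2.3 uv -47.5 15.8 Mz -0.00
0.015 fu -0.2 fv 0.1 fz -1.6 uv -47.5 14.9 Mz -0.07
0.014 fu 0.5 fv -0.7 fz -1.1 uv -47.5 13.9 Mz -0.04
0.013 fu -0.2 fv 0.2 fz -1.8 uv -47.5 12.9 Mz -0.01
0.012 fu -0.8 fv 0.2 fz -1.7 uv -47.5 12.1 Mz -0.01
0.011 fu -0.9 fv 3.9 fz -0.7 uv -47.5 12.1 Mz -0.09
0.010 fu -0.6 fv 6.5 fz -2.1 uv -47.4 12.0 Mz -0.11
 t19.81 p [0.5051 0.0727 0.0044] F [-1.27  6.41 -2.1 ] M [ 1.659  0.297 -0.114] gap 0.0219
```

View pics/s9.png

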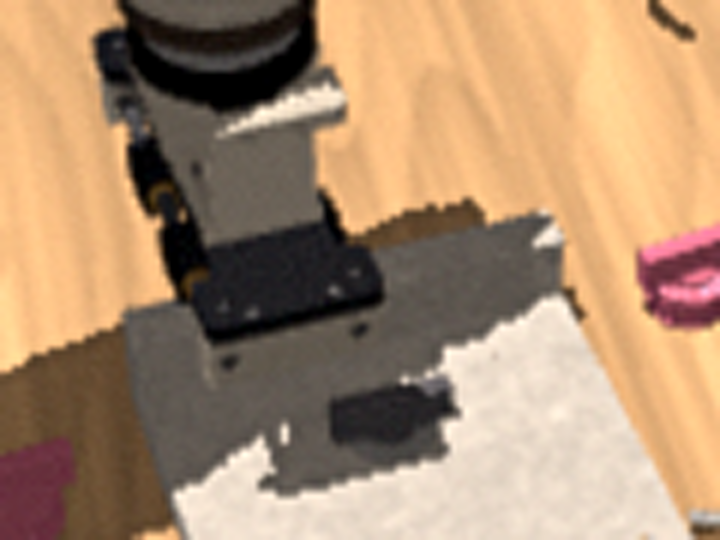

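Run:
```python
from h import *
manip.servo_line([*(E0+.012*vB-.0475*uB),.0044],ori=quat(95.45),vel=.03);st()
effector.open_jaws();st()
p=manip.current_tool_pos()
manip.servo_line([p[0],p[1],.08],vel=.12);st()
im=np.load("top.npy");V=cv2.cvtColor(im,cv2.COLOR_RGB2HSV)[:,:,2]
m=(V[180:215,310:340]<110).astype(np.uint8);n,lab,stt,c=cv2.connectedComponentsWithStats(m);k=1+stt[1:,4].argmax();pts=np.argwhere(lab==k)[:,::-1].astype(np.float32)+[310,180]
r=cv2.minAreaRect(pts.astype(np.float32));v=cv2.fitLine(pts.astype(np.float32),cv2.DIST_L2,0,.01,.01).ravel();print(stt[k],r,v)
a,b=[ray("top",v[2:]+s*v[:2],.046)[:2] for s in(-10,10)];w=(a-b)*np.sign((a-b)[0]);print("wing yaw",np.degrees(np.arctan2(w[1],w[0])), "mid",(a+b)/2)
Et=np.array([.5549,.0678]);print("top u,v",1e3*((a+b)/2-Et)@uB,1e3*((a+b)/2-Et)@vB)
ims=np.load("side.npy");c=lambda x,y:(245+x/6-.4,140+y/6-.4)
a,b=ray("side",c(360,403),.046)[:2],ray("side",c(480,375),.046)[:2];w=b-a;print("side",np.degrees(np.arctan2(w[1],w[0])),np.linalg.norm(w))
im=viewer.get_image("top");cv2.imwrite("pics/t10.png",cv2.resize(im[130:260,230:370,::-1],None,fx=5,fy=4.5))
im=viewer.get_image("side");cv2.imwrite("pics/s10.png",cv2.resize(np.clip((im[130:230,250:370,::-1]-10.)*1.6,0,255).astype(np.uint8),None,fx=6,fy=6,interpolation=cv2.INTER_CUBIC))
```

```text
t20.11 p [0.505  0.0727 0.0044] F [-0.36  2.67 -1.82] M [ 0.706  0.181 -0.026] gap 0.0219
 t21.30 p [0.505  0.0727 0.0044] F [ 0.47 -0.14 -0.47] M [-0.035  0.027 -0.03 ] gap 0.0913
 t22.08 p [0.5046 0.0724 0.0796] F [-0.17 -0.32  0.32] M [ 0.039  0.03  -0.043] gap 0.0919
[11  6  8 19 82] ((324.3678894042969, 195.03773498535156), (18.131591796875, 6.4559454917907715), 74.05460357666016) [4.8561256e-02 9.9882019e-01 3.2434146e+02 1.9526830e+02]
wing yaw 4.215418272842996 mid [0.5581222  0.01824924]
top u,v -1.5851771787200977 -49.63010511269564
side 4.1299939056854695 0.053914595485866
```

View pics/s10.png

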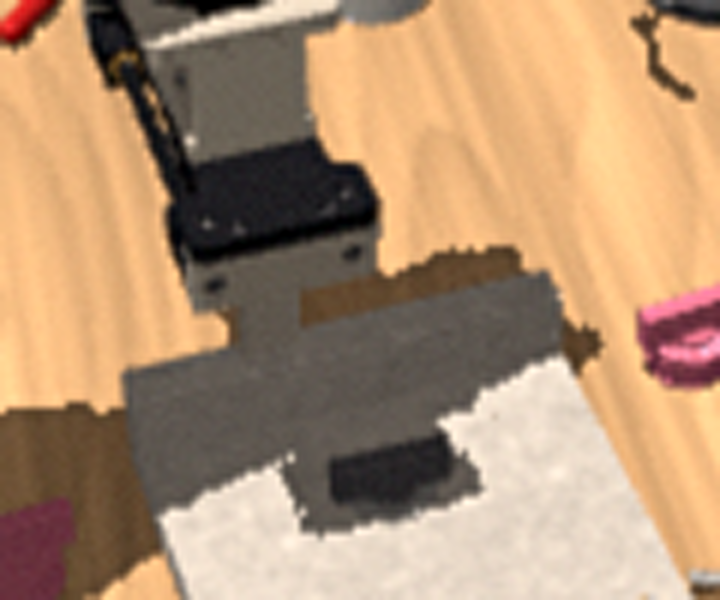

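View pics/t10.png

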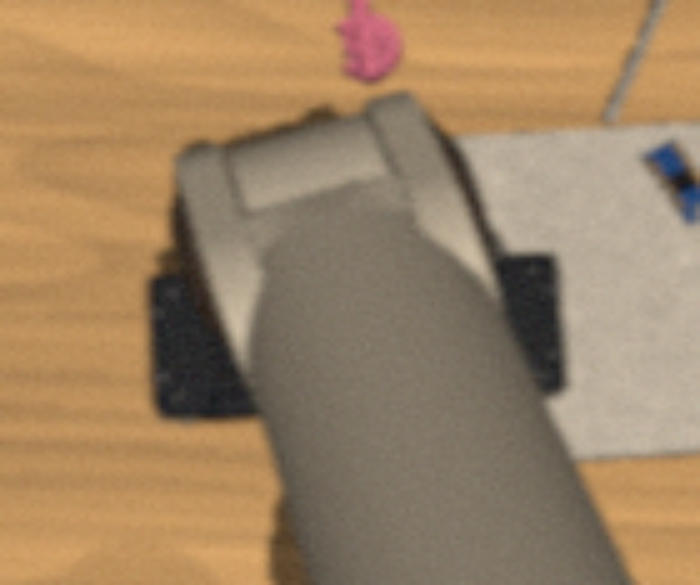

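Run:
```python
from h import *
Et=np.array([.5549,.0678])
for n,uv,z in(("spool",(240+595/4,140+283/4),.046),("module",(240+507/4,140+122/4),.007+.024),("wingB",(240+605/4,140+200/4),.046)):
    d=ray("top",uv,z if n!="spool" else .07)[:2]-Et;print(n,1e3*d@uB,1e3*d@vB)
from scipy.optimize import least_squares
w=E0+.001*vB-.050*vB-.0005*uB;print(w)
for y0 in(94.15,274.15):
    out=[]
    for dy in range(0,216,15):
        q=manip.solve_ik([*w,-.006],quat(y0-dy));out.append(None if q is None else np.round(q,2).tolist())
    print(y0);[print(k*15,o) for k,o in enumerate(out) if k%3==0 or o is None]
print(manip.solve_ik([*(w-.022*vB),-.006],quat(94.15)),manip.solve_ik([*(w-.022*vB),-.006],quat(274.15)))
```

```text
spool -58.11568555884949 -213.30813334426998
module 61.10083263509874 -169.83587110426726
wingB 0.2651325484215741 -228.92038419071324
[0.55774135 0.01648135]
94.15
0 [0.12, 0.59, -0.25, 1.92, 0.23, 0.66, 1.37]
45 [0.01, 0.58, -0.11, 1.92, 0.1, 0.64, 0.7]
90 [-0.13, 0.58, 0.07, 1.93, -0.06, 0.64, 0.05]
135 [-0.26, 0.59, 0.23, 1.93, -0.22, 0.64, -0.61]
180 [-0.95, 1.19, 1.35, 1.95, -1.28, 1.23, -0.59]
274.15
0 [-0.95, 1.19, 1.35, 1.95, -1.28, 1.23, -0.59]
45 [-0.95, 1.19, 1.35, 1.95, -1.28, 1.23, -1.37]
90 [0.8, 1.11, -1.31, 1.9, 1.19, 1.2, 2.26]
135 [0.23, 0.61, -0.39, 1.91, 0.36, 0.68, 2.05]
180 [0.12, 0.59, -0.25, 1.92, 0.23, 0.66, 1.37]
[ 0.15411029  0.59553942 -0.24381024  1.91222519  0.22276813  0.65976903
  1.41713113] [-0.90699784  1.18744544  1.34728793  1.94619097 -1.27800939  1.23620486
 -0.5525103 ]
```

Run:
```python
from h import *
w=E0+.001*vB-.050*vB-.0005*uB
s=w-.022*vB
manip.servo_line([*s,.045],ori=quat(94.15),vel=.12);st()
f0=F3()
for z in(.02,.005,-.003,-.006):
    manip.servo_line([*s,z],vel=.06);f=F3()-f0
    if np.linalg.norm(f)>3: print("contact",z,f);break
st("down")
effector.close(f_grip=3);st("closed");print(uvz())
im=viewer.get_image("side");cv2.imwrite("pics/s11.png",cv2.resize(np.clip((im[130:230,250:370,::-1]-10.)*1.6,0,255).astype(np.uint8),None,fx=6,fy=6,interpolation=cv2.INTER_CUBIC))
```

```text
t23.18 p [ 0.5596 -0.0044  0.0451] F [ 0.09 -0.17 -0.35] M [ 0.07  -0.016  0.009] gap 0.0919
down t24.68 p [ 0.5597 -0.0054 -0.0061] F [ 0.63 -1.29  0.43] M [ 0.013  0.022 -0.013] gap 0.0917
closed t25.60 p [ 0.5597 -0.0023 -0.006 ] F [-0.25  6.68 -0.69] M [ 1.328  0.133 -0.063] gap 0.0468
(np.float64(-0.3340423929296506), np.float64(-67.84152444102828), np.float64(-0.006034703475414793))
```

View pics/s11.png

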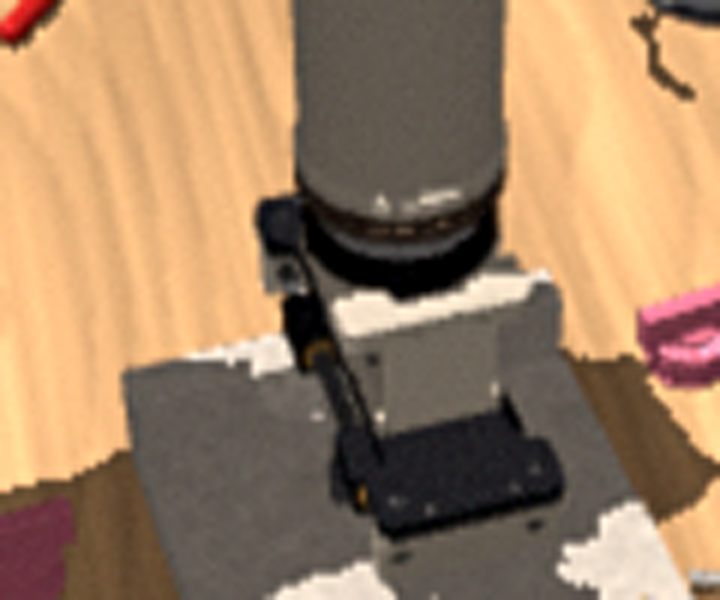

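Run:
```python
from h import *
for v in(-.060,-.0494):
    manip.servo_line([*(E0+v*vB-.0005*uB),-.006],ori=quat(94.15),vel=.05);st();print(uvz())
effector.close(f_grip=20);st("c20");print(uvz())
effector.close(f_grip=60);st("c60");print(uvz())
```

```text
t26.02 p [ 0.5586  0.0077 -0.006 ] F [-0.83  5.94 -0.16] M [ 1.372  0.228 -0.053] gap 0.0268
(np.float64(-0.45671879926604936), np.float64(-57.85857726852298), np.float64(-0.005961566184078844))
 t26.38 p [ 0.5578  0.0161 -0.0059] F [-0.15  2.71 -0.23] M [ 0.402  0.143 -0.059] gap 0.0102
(np.float64(-0.501508087186746), np.float64(-49.351461317278705), np.float64(-0.0059334729916688325))
c20 t26.59 p [ 0.5578  0.0161 -0.006 ] F [-0.62  2.1   1.53] M [ 0.449  0.119 -0.127] gap 0.0099
(np.float64(-0.5265539350275572), np.float64(-49.37278178560174), np.float64(-0.005960481987297164))
c60 t26.81 p [ 0.5577  0.0161 -0.006 ] F [-0.31  1.62  0.8 ] M [ 0.504  0.25  -0.091] gap 0.0097
(np.float64(-0.5301121420050563), np.float64(-49.356505339609996), np.float64(-0.005958393547480255))
```

```bash
cat >> h.py <<'E'
WC=E0-.0494*vB-.0005*uB
def Mz(n=12):
    r=[]
    for _ in range(n): r.append(manip.current_wrist_torque()[2]); manip.sleep(.01)
    return np.mean(r)
def yaw():
    m=R.from_quat(manip.current_tcp_rot()).as_matrix(); return np.degrees(np.arctan2(m[1,0],m[0,0]))
def turn(deg):
    q=manip.solve_ik([*WC,-.006],quat(94.15-deg)); 
    assert q is not None and np.abs(np.array(q)-manip.current_q()).max()<.5,q
    manip.movej(q)
E
python3 - <<'E'
from h import *
print("base",Mz(),yaw(),manip.current_clock())
for d in(8,20,32,44,56,68,80,90):
    turn(d); f=F3(); print(d,"yaw %.1f Mz %.3f"%(yaw(),Mz()),"F",np.round(f,1),"uvz",np.round(uvz(),2),"t%.2f gap %.4f q7 %.2f"%(manip.current_clock(),manip.current_finger_gap(),manip.current_q()[6]))
    if Mz(5)>.3: break
E
```

```text
base -0.04795633829687728 94.14737814652472 26.9083
8 yaw 86.4 Mz -0.093 F [0.3 2.4 1.6] uvz [-4.90e-01 -4.92e+01 -1.00e-02] t27.26 gap 0.0095 q7 1.27
20 yaw 74.5 Mz -0.068 F [-1.5  3.4  1.5] uvz [-4.600e-01 -4.905e+01 -1.000e-02] t27.68 gap 0.0095 q7 1.10
32 yaw 62.5 Mz -0.101 F [-0.8  4.6  1.4] uvz [-3.300e-01 -4.889e+01 -1.000e-02] t28.11 gap 0.0096 q7 0.93
44 yaw 50.5 Mz -0.089 F [0.1 5.5 0.4] uvz [-2.400e-01 -4.876e+01 -1.000e-02] t28.53 gap 0.0096 q7 0.76
56 yaw 38.6 Mz -0.092 F [ 0.9  5.7 -0.4] uvz [-6.000e-02 -4.864e+01 -1.000e-02] t28.96 gap 0.0096 q7 0.60
68 yaw 26.6 Mz -0.093 F [-0.   6.3 -0.1] uvz [ 1.200e-01 -4.861e+01 -1.000e-02] t29.38 gap 0.0091 q7 0.43
80 yaw 14.6 Mz -0.089 F [ 1.2  6.  -0.8] uvz [ 3.100e-01 -4.853e+01 -1.000e-02] t29.81 gap 0.0094 q7 0.26
90 yaw 4.6 Mz -0.086 F [ 1.6  6.3 -1.7] uvz [ 5.000e-01 -4.856e+01 -1.000e-02] t30.21 gap 0.0095 q7 0.12
```

Run:
```python
from h import *
im=viewer.get_image("side");cv2.imwrite("pics/s12.png",cv2.resize(np.clip((im[130:230,250:370,::-1]-10.)*1.8,0,255).astype(np.uint8),None,fx=6,fy=6,interpolation=cv2.INTER_CUBIC))
im=viewer.get_image("top");cv2.imwrite("pics/t12.png",cv2.resize(im[130:260,230:370,::-1],None,fx=5,fy=4.5))
```

```text
(no output)
```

View pics/s12.png

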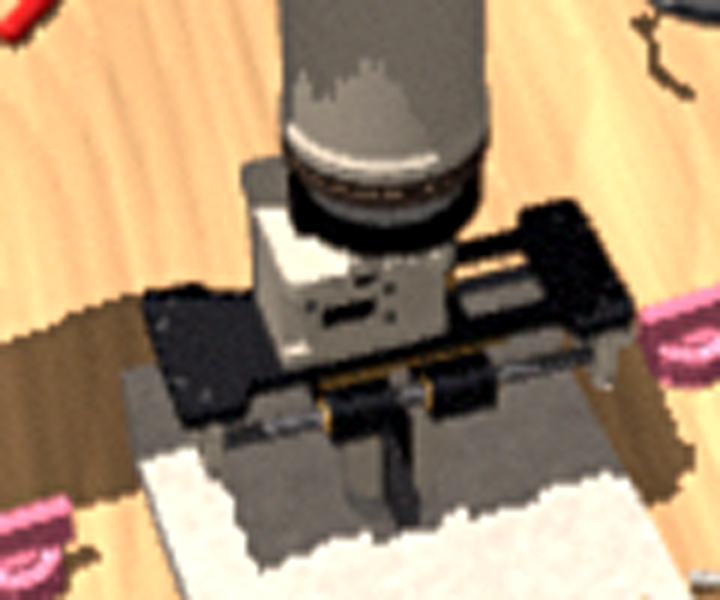

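View pics/t12.png

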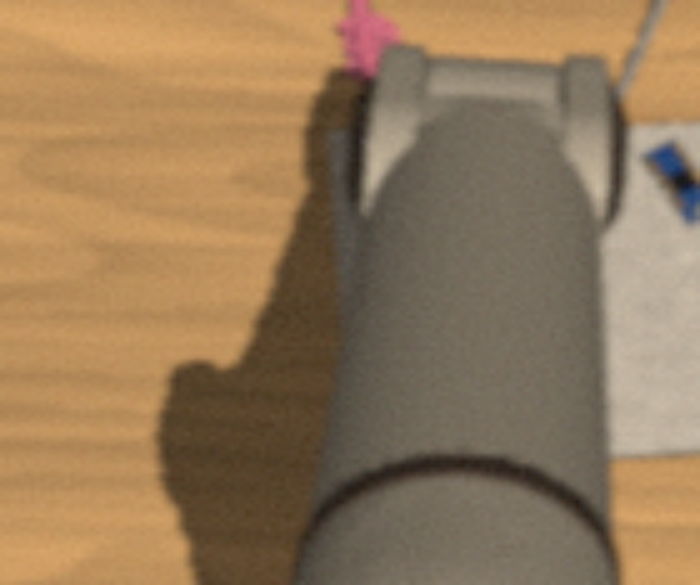

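```bash
sed -i 's/^WC=.*/WC=E0-.0484*vB+.0008*uB/' h.py
python3 - <<'E'
from h import *
d=90
while d<170:
    d+=8 if d<112 else 3.5
    turn(d); f=F3(); m=Mz(10); print(d,"yaw %.1f Mz %.3f tau7 %.3f"%(yaw(),m,manip.current_tau()[6]),"F",np.round(f,1),"uv",np.round(uvz()[:2],2),"t%.2f gap %.4f"%(manip.current_clock(),manip.current_finger_gap()))
    if abs(m)>.16: break
E
```

```text
98 yaw -3.5 Mz -0.084 tau7 0.080 F [-0.5  3.6  2.7] uv [  0.6  -48.51] t30.68 gap 0.0095
106 yaw -11.5 Mz -0.092 tau7 0.079 F [-0.3  3.1  1.2] uv [  0.77 -48.56] t31.02 gap 0.0096
114 yaw -19.6 Mz -0.081 tau7 0.079 F [-1.   3.3  2. ] uv [  0.87 -48.61] t31.35 gap 0.0096
117.5 yaw -23.2 Mz -0.065 tau7 0.083 F [-0.9  3.1  2.5] uv [  0.93 -48.58] t31.68 gap 0.0099
121.0 yaw -26.7 Mz -0.102 tau7 0.084 F [-0.2  2.8  0.8] uv [  0.99 -48.64] t32.02 gap 0.0097
124.5 yaw -30.2 Mz -0.088 tau7 0.071 F [0.6 1.3 1.2] uv [  0.99 -48.63] t32.35 gap 0.0101
128.0 yaw -33.7 Mz -0.068 tau7 0.064 F [ 1.2  1.  -0.1] uv [  1.04 -48.65] t32.68 gap 0.0095
131.5 yaw -37.3 Mz -0.084 tau7 0.054 F [ 2.4  1.1 -0. ] uv [  1.1  -48.72] t33.02 gap 0.0096
135.0 yaw -40.8 Mz -0.037 tau7 0.055 F [ 2.6 -0.2 -0.5] uv [  1.12 -48.66] t33.35 gap 0.0095
138.5 yaw -44.3 Mz -0.053 tau7 0.044 F [ 4.  -0.2 -1.4] uv [  1.18 -48.65] t33.68 gap 0.0096
142.0 yaw -47.7 Mz -0.012 tau7 0.002 F [ 5.5 -1.  -2.6] uv [  1.15 -48.67] t34.02 gap 0.0092
145.5 yaw -51.2 Mz -0.001 tau7 -0.005 F [ 4.5 -1.3 -2.8] uv [  1.18 -48.65] t34.35 gap 0.0091
149.0 yaw -54.7 Mz 0.030 tau7 -0.042 F [ 4.8 -1.  -2.4] uv [  1.26 -48.67] t34.68 gap 0.0093
152.5 yaw -58.2 Mz 0.175 tau7 -0.180 F [ 4.9 -0.9 -1. ] uv [  1.19 -48.67] t35.02 gap 0.0095
```

Run:
```python
from h import *
print("now",Mz(15),manip.current_tau()[6])
turn(152.9); print("yaw %.2f"%yaw(),Mz(15),np.mean([manip.current_tau()[6] for _ in range(5)]),manip.current_clock())
```

```text
now 0.1586441376919983 -0.17451920080929995
yaw -58.56 0.27201534375782305 -0.270826555788517 35.5167
```

Run:
```python
from h import *
print("now",Mz(15))
turn(153.1); print("yaw %.2f"%yaw(),Mz(20),np.mean([manip.current_tau()[6] for _ in range(5)]),manip.current_clock())
```

```text
now 0.26246516483350596
yaw -58.75 0.30877530763986505 -0.30269295908510685 36.0583
```

Run:
```python
from h import *
turn(152.4);print("relaxed",Mz(),yaw())
effector.close(f_grip=3);st("3N");print(yaw())
p=manip.current_tool_pos();f0=F3()
for z in(-.002,.004,.010,.016,.022,.032,.05):
    manip.servo_line([p[0],p[1],z],vel=.06);f=F3();print(z,np.round(f,2),"gap %.4f"%manip.current_finger_gap())
    if np.linalg.norm(f)>15:break
```

```text
relaxed 0.08611799135556629 -58.091642738710966
3N t36.62 p [ 0.5592  0.017  -0.0059] F [ 6.14 -1.28 -2.06] M [-0.266 -1.039  0.084] gap 0.0100
-58.17394091993804
-0.002 [-0.42 -3.08  1.75] gap 0.0102
0.004 [-1.46 -3.95  2.91] gap 0.0101
0.01 [-0.83 -2.67  2.71] gap 0.0098
0.016 [-0.2  -0.72 -0.59] gap 0.0004
0.022 [ 0.72 -0.17 -0.3 ] gap 0.0004
0.032 [-0.19 -0.21 -0.42] gap 0.0007
0.05 [ 0.16 -0.01 -0.48] gap 0.0004
```

Run:
```python
from h import *
p=manip.current_tool_pos()
manip.servo_line([p[0],p[1],.12],vel=.15);effector.open_jaws()
manip.move_pose([.30,.42,.2],quat(60));st()
for n,(y,x) in(("top",(140,240)),("side",(140,240))):
    im=viewer.get_image(n);np.save(n+"_end.npy",im);cv2.imwrite(f"pics/{n}13.png",cv2.resize(im[y:y+150,x:x+200,::-1],None,fx=4,fy=4,interpolation=cv2.INTER_CUBIC))
```

```text
t42.48 p [0.3012 0.419  0.1998] F [-0.89 -0.3   0.08] M [-0.032  0.056 -0.011] gap 0.0919
```

View pics/top13.png

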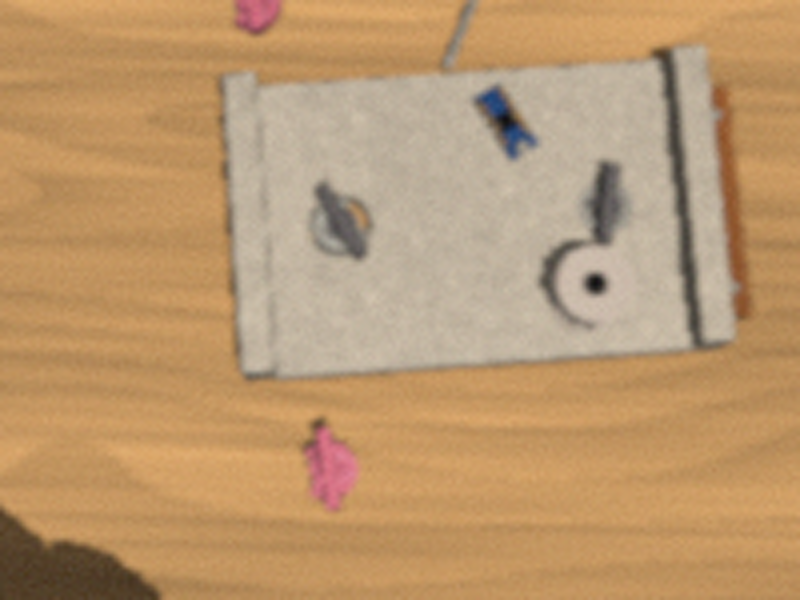

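View pics/side13.png

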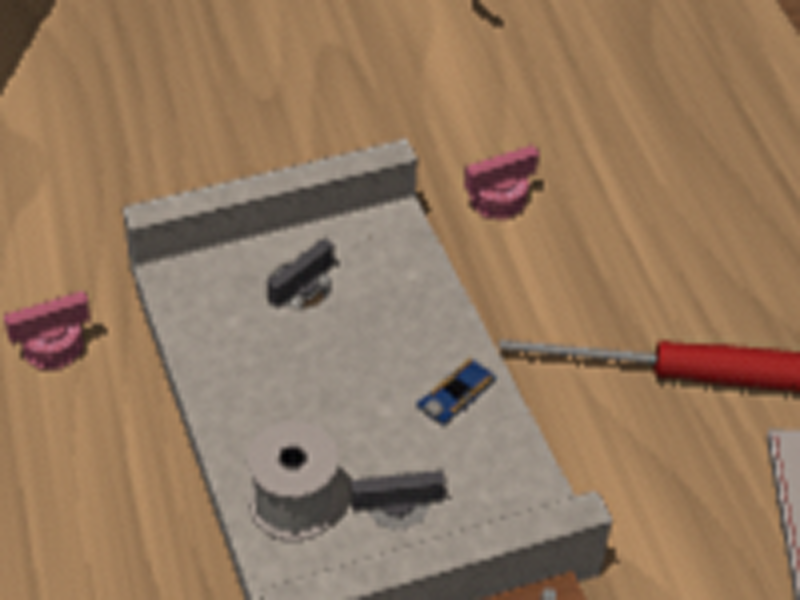

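Run:
```python
from h import *
print(manip.current_clock()); manip.hand_in()
```

```text
42.5833
the job is handed in; nothing more can be done
```

I fitted the leg and turned the cam lock tight, then handed the job in at 42.6 s with the robot clear of everything.

- **Leg:** I slid it along the bench so the bolt and dowels went into the board with almost no resistance. I stopped when the push reached about 6 N, with the leg against the board. The last top and side pictures show no visible gap along its length.
- **Cam:** I turned it clockwise by its grey wing about 153° (2.7 rad). The moment rose over the last 15–20° and I stopped at 0.31 N m, inside the 0.2–0.35 "well tight" range. I then slid the fingers up off the wing. The last top view shows the wing still turned by about that much.
- **Other things:** The spool, module, screwdriver, fitted leg and both pink look-alikes look unmoved in the last pictures. I did not check the phone, cutters or tin there.

**Checks that failed or disagreed:**
- **First grasp:** it closed on nothing, because the real fingertips sit about 33 mm higher than reported. I found the offset by touching down on top of the leg and corrected for it.
- **Cameras:** the two views differ by about 5 mm in y. I used their mean, and touching the leg and wing agreed with it to within a millimetre or so.
- **Moment reading:** while the cam was still loose, the readings at rest were about −0.09 N m, probably from the arm overshooting against the cam's drag. The 0.31 N m comes from small final steps and probably includes some of that drag. On its own the cam is probably held at about 0.2 N m or a little more.

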